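Lock the panel clamp with the T-key

TASK

Take the T-handled key out of the tool block, push its square end fully home into the square recess of the clamp knob on the sloped jig, and with the key turn the knob clockwise to its stop, so that the clamp's arm lies across the wooden panel. Leave the key standing fully home in the knob and let go of it. Do not touch the knob or its arm with the gripper, and leave the jig's neighbours (awl, glue bottle, cup, tape roll) where they stand.

Things in the scene. Friction and masses are not known exactly. Their poses are not given: they have to be found in the camera images.
- key: T-handled key, 120 mm tall, upright in the tool block. Origin: centre of its bottom end, z up the shaft. Nose 4 mm tall, 10 widening to 16 mm across; square steel end 16 x 16 mm (flats across key x and y) to z = 36; round 12 mm shaft to z = 100; dark wooden crossbar 90 (x) x 20 (y) x 20 mm centred at z = 110. About 160 g. Sits 30 mm deep in the block with 3 mm play.
- key_tip (a point): centre of the bottom end of the key (same as the key's origin)
- block: fixed wooden tool block 80 (x) x 200 (y) x 45 mm tall, origin at the centre of its underside. The key's hole is at (0, +60 mm), the awl's at (0, -60 mm); holes 30 mm deep from the top.
- awl: awl with a round dark wooden handle (28 mm diameter), 132 mm tall, standing in the block's other hole, not needed; origin at its bottom end
- jig: fixed plywood jig, base 235 (x) x 250 (y) mm, origin at the centre of its underside. Its board rises from the front (-x) edge, 32 mm high, to 133 mm at the back, 25 degrees to the horizontal (normal leans towards the jig's -x). A pale 12 mm finger-jointed panel lies on the right (-y) part; the clamp knob stands left of it.
- toggle: the steel clamp: a captive round knob, 60 mm diameter, 40 mm tall above the slope, with a square recess in its top, and a flat arm (18 mm wide, 8 mm thick, top 24 mm above the slope) reaching 88 mm from the axis along this body's +x. Origin on the axis at the slope's surface, z out along the axis (25 degrees from vertical).
- recess (a point): centre of the recess's flat floor, 32 mm below the knob's top face; axes as toggle: z out along the axis, x along the arm. The recess is 18.5 x 18.5 mm, sides parallel to x and y, for 22 mm up from the floor; above that a 10 mm lead-in widens to 26.5 mm square at the mouth. The key's square end fits at any quarter turn.
- clamp (a joint): turn of the knob in rad: 0 = arm straight up the slope, clear of the panel (it starts between 0.3 and 0.6); grows clockwise seen from the handle of the key; 1.57 = at the stop, arm level across the panel. Stiff (about 0.08 N m), stays where it is left.
- glue: white glue bottle, 56 mm diameter, 130 mm tall, loose, not needed; origin at the centre of its base
- dowel_cup: small steel cup, 64 mm diameter, 70 mm tall, loose, not needed; origin at the centre of its base
- tape: roll of tape lying flat, 90 mm diameter, 24 mm tall, loose, not needed; origin at the centre of its underside
Not all that is in view belongs to the job. Of the things that look like the key, the middle-sized one is meant.

How it is judged (in metres and radians):
On the way, in this order (a step that is already met when the one before it is completed fails the run):
1. the key is fully home in the knob's recess (z of key_tip in the frame of recess between -0.006 and 0.007 m and distance between key_tip and recess below 0.009 m and angle between the z axis of key and the z axis of recess, either way round below 0.22 rad), for 0.2 s.
2. the knob is turned to its stop with the key home in it (all of step 1 and value of joint clamp above 1.44 rad), for 0.2 s.
At the end, for the whole second after the job is handed in: the knob is turned to within 0.13 rad of its stop at 1.57 rad (clamp joint above 1.44), and the key stands at rest in it, its bottom end within 9 mm of the centre of the recess's floor and less than 7 mm above that floor, its shaft within 0.22 rad of the knob's axis, released (all of step 2 and linear speed of key below 0.02 m/s and velocity of joint clamp below 0.05 rad/s); the robot touches nothing.
It fails at once if the robot touches the clamp's knob or arm itself (more than 1 N) (contact force between any of the arm, the fingers and toggle above 1 N).
It fails at once if the awl is shifted by more than 40 mm (distance of awl from where it was at the start of the episode above 0.04 m).
It fails at once if the glue bottle is shifted by more than 40 mm (distance of glue from where it was at the start of the episode above 0.04 m).
It fails at once if the cup is shifted by more than 40 mm (distance of dowel_cup from where it was at the start of the episode above 0.04 m).
It fails at once if the tape roll is shifted by more than 40 mm (distance of tape from where it was at the start of the episode above 0.04 m).
It also fails if it takes over 51 s, if anything falls off the work surface, if the arm or the gripper's body presses on something with over 40 N, if the wrist force passes 120 N, or if a joint passes its speed limit or range.

ROBOT

A 7-joint arm with a two-finger parallel gripper is mounted at the origin on the work surface. World frame = base frame: x ahead of the robot, y to its left, z up, the work surface at z = 0. Lengths are in mm, angles in degrees, forces in N, time in s.
With the tool pointing down it reaches from about 425 to 1025 mm from the base axis. Payload 9.4 kg.
Tool frame: the origin (TCP) lies between the finger pads; the fingertips stand 8 mm ahead of it and the grasp point (between the pads) lies 11 mm behind it; z points along the fingers, y is the line along which they close (so a half turn about z gives the same grasp; the last joint's range is limited). The gripper opens to 93 mm and grips with 3 to 60 N. Pads are 15 mm wide; open, the fingers measure 128 mm over their backs; the gripper's body (75 mm by 188 mm) begins 65 mm behind the grasp point.
Start: joints at [61.725, 34.337, -0.143, 91.639, 0.103, 54.024, -4.572], TCP at [293.497, -662.936, 226.618] pointing down, gripper open.
Joint ranges: [-147.43, 147.43], [-19.82, 112.94], [-74.19, 73.91], [6.32, 146.72], [-59.91, 239.91], [6.04, 106.73], [-150.56, 150.56]. Speed limits (degrees/s): [127.2, 127.2, 172.46, 172.46, 180, 180, 180].

INTERFACE

Orientations are given as [roll, pitch, yaw] about the fixed x, y, z axes, in that order (R = Rz(yaw) Ry(pitch) Rx(roll)).
In Python, from plant import arm, eyes, job gives the robot as it stands.
- The arm moves only by the tool send_rows, never from a script. Its argument "series" is a list of rows, each an object of numbers: "tx", "ty", "tz": the shift along the world's x, y, z each as a share of 40 mm, from -1 to 1; "wx", "wy", "wz": the turn, a rotation vector about the world's x, y, z each as a share of 2 pi rad, from -1 to 1; "grip": the closure, from -1 (fully open) to 1 (shut). In form: [{"tx": .., "ty": .., "tz": .., "wx": .., "wy": .., "wz": .., "grip": ..}, ...]. A call has 1 to 20 rows; each row shifts and turns the commanded pose from where the row before left it; what a row does not reach is not made up. A row lasts 1/10 s, in which the tool goes at most 50 mm and 8.59 degrees, less where a joint would pass 70% of its speed; a pose out of reach is approached as far as the arm can. A call with a number of a shift or a turn outside -1 to 1 is refused whole. A call with a gripper value outside its range is refused whole. The fingers move at their own pace and stop on an object; the grip force is fixed at half the most. Time passes only in rows, so rows that do not move let the fingers close. It gives the time, the measured TCP pose, the force, the opening and the grip force at its end, in the units of the state.
- arm.state(): the state, without advancing time (a new reading comes with each control period).
- eyes.snapshot(name): name is "side" or "top"; returns a dict with "img" (480x640x3 uint8, blue, green, red), "depth" (480x640 float32, mm along the optical axis (not along the pixel's ray), 0 where there is no reading), "camera_matrix" (3x3 intrinsics, pixels), "distortion" ([k1, k2, p1, p2, k3] as OpenCV has them; the pictures are not rectified), "R" (3x3) and "t" (3): a world point X has camera coordinates R X + t. Camera axes: x right, y down, z forward; pixel columns grow to the right and rows downward; lengths in mm; the calibration is good to about 2 mm. A picture is of the moment at which its call begins.
- job.finish_job(): hands the job in; it is judged then, once.
The state is a dict: "t": time; "q": joint angles; "qd": joint speeds; "effort": joint torques, N m; "tool_pos": TCP position; "tcp_rot": TCP orientation; "wrist_force": force on the tool from outside, world axes, zero at the start; "torque": the same for the moment, N m; "finger_gap": opening from 0.0 (shut) to 1.0 (fully open); "gripper_force": force on a finger pad.
Only numpy, scipy, OpenCV 4.12 (cv2) and the standard library are available. Lean on these libraries where they do the work, as an engineer would, in place of code of your own. Each camera call takes 0.05 s, during which the arm holds its last target. There are 200 camera calls.

## Working session

There is one attempt and no reset: what is moved stays moved. The work goes in short steps, Python scripts to look and compute and a tool call to move; the robot and the scene stay as the last step left them, time stands still between calls to the robot, and variables do not carry over. Pictures are saved under pics/ and viewed, at most 10 in all, crops included, and the job is handed in when it is done.

Besides the shell and the picture viewer there is one more tool, called after "Call:" as a command line: name --argument value ..., lists and objects as JSON in quotes. send_rows: Moves the arm, as the interface text tells. Its arguments: {"type":"object","properties":{"series":{"type":"array"}},"required":["series"]}

```bash
ls; mkdir -p pics; python3 - <<'E'
from plant import arm, eyes, job
import cv2,pickle
print(arm.state())
for n in("top","side"):
    s=eyes.snapshot(n); pickle.dump(s,open(n+"0.pkl","wb")); cv2.imwrite(f"pics/{n}0.png",s["img"])
    print(n,s["camera_matrix"],s["distortion"],s["R"],s["t"])
E
```

```text
pics
{'t': 0.0, 'q': array([61.72600535, 34.38476769, -0.14694834, 91.6800495 ,  0.10348518,
       54.02389116, -4.57263874]), 'qd': array([ 0.090178  ,  0.0691607 ,  0.00416076, -0.01684469,  0.08382373,
       -0.03198027, -0.01230916]), 'effort': array([ 2.05139590e-04, -7.65071797e+01,  1.49773736e+00, -2.52345175e+01,
       -5.23603417e-02,  1.70614984e-02,  1.94689019e-04]), 'tool_pos': array([ 293.29403821, -662.51035424,  225.76198303]), 'tcp_rot': array([-1.79911758e+02,  7.72334622e-03,  2.38835541e+01]), 'wrist_force': array([1.20479784, 0.02057686, 0.07711147]), 'torque': array([7.77886843e-05, 6.19391788e-02, 1.70853168e-02]), 'gripper_force': 0.0, 'finger_gap': 0.9990445768903053}
top [[467.17461623   0.         318.40682847]
 [  0.         467.17461623 244.67851149]
 [  0.           0.           1.        ]] [0.03060261 0.         0.         0.         0.        ] [[ 0.02931616 -0.99952952 -0.00901664]
 [-0.98611705 -0.02744544 -0.16376786]
 [ 0.16344335  0.01369251 -0.9864577 ]] [-48.61151471 604.98797945 925.09490901]
side [[449.98830291   0.         319.48066128]
 [  0.         449.98830291 241.11931748]
 [  0.           0.           1.        ]] [-0.01651368  0.          0.          0.          0.        ] [[ 0.94176596 -0.33607656 -0.01137645]
 [-0.25197167 -0.68287245 -0.68570802]
 [ 0.22268173  0.64864302 -0.7277878 ]] [-575.53066679  163.65065084  849.40916989]
```

View pics/top0.png

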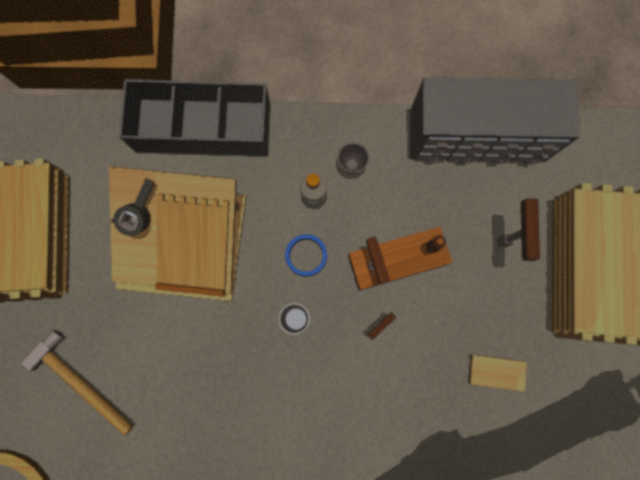

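View pics/side0.png

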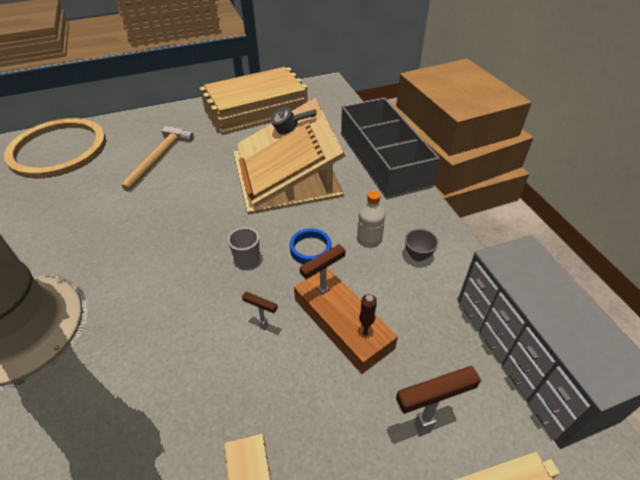

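Three T-handles are in view: small (top 380,325 / side 260,303), in the block (top 377,260 / side 323,262) and large (top 530,230 / side 438,390). The middle-sized one, which is also upright in the tool block, fits the description. Next come a crop to confirm it and the first measurements.

```bash
cat > h.py <<'E'
import numpy as np,cv2,pickle
def load(n): return pickle.load(open(n+".pkl","rb"))
def ray(s,uv):
    uv=np.asarray(uv,float).reshape(-1,1,2)
    p=cv2.undistortPoints(uv,s["camera_matrix"],s["distortion"])[:,0]
    return np.c_[p,np.ones(len(p))]
def cam(s): return -s["R"].T@s["t"]
def world(s,uv,d): return (ray(s,uv)*np.asarray(d).reshape(-1,1)-s["t"])@s["R"]
def onz(s,uv,z):
    r=ray(s,uv)@s["R"]; c=cam(s); return c+r*((z-c[2])/r[:,2])[:,None]
def onplane(s,uv,p,n):
    r=ray(s,uv)@s["R"]; c=cam(s); return c+r*(((p-c)@n)/(r@n))[:,None]
def proj(s,X):
    return cv2.projectPoints(np.asarray(X,float).reshape(-1,1,3),cv2.Rodrigues(s["R"])[0],s["t"],s["camera_matrix"],s["distortion"])[0][:,0]
def cloud(s):
    v,u=np.mgrid[:480,:640]; W=world(s,np.c_[u.ravel(),v.ravel()],s["depth"].ravel()).reshape(480,640,3)
    W[s["depth"]==0]=np.nan; return W
E
python3 - <<'E'
from h import *
t=load("top0");s=load("side0")
a=cv2.resize(t["img"][225:300,340:460],(480,300),interpolation=cv2.INTER_CUBIC)
b=cv2.resize(s["img"][235:370,285:400],None,fx=2.2,fy=2.2,interpolation=cv2.INTER_CUBIC)[:300]
c=cv2.resize(t["img"][170:245,105:165],(240,300),interpolation=cv2.INTER_CUBIC)
d=cv2.resize(s["img"][95:145,260:330],(420,300),interpolation=cv2.INTER_CUBIC)
im=np.zeros((600,800,3),np.uint8); im[:300,:480]=a; im[:b.shape[0],490:490+b.shape[1]]=b; im[300:,:240]=c; im[300:,250:670]=d
cv2.imwrite("pics/crop0.png",im)
for n,S in(("top",t),("side",s)):
    hsv=cv2.cvtColor(S["img"],cv2.COLOR_BGR2HSV); W=cloud(S); hi=W[...,2]
    print(n,"table z",np.nanmedian(hi[330:440,380:430] if n=="top" else hi[300:400,150:220]))
    # key crossbar: z 120..160 in region
    reg=np.zeros((480,640),bool)
    if n=="top": reg[230:290,345:400]=1
    else: reg[235:290,295:350]=1
    m=reg&(hi>115)&(hi<160)
    P=W[m]; print("bar",m.sum(),np.median(P[:,2]),cv2.minAreaRect(P[:,:2].astype(np.float32)))
    reg[:]=0
    if n=="top": reg[225:290,345:455]=1
    else: reg[265:370,290:400]=1
    m=reg&(hi>35)&(hi<55); P=W[m]; print("block",m.sum(),np.median(P[:,2]),cv2.minAreaRect(P[:,:2].astype(np.float32)))
E
```

```text
top table z -0.8867333783374618
bar 536 133.94768691720827 ((567.1762084960938, -145.47975158691406), (89.80944061279297, 20.681657791137695), 17.915475845336914)
block 3006 44.309168698063914 ((585.953857421875, -202.43421936035156), (80.40399932861328, 200.04957580566406), 17.8997859954834)
side table z 0.08873377497854582
bar 701 132.74523825854692 ((566.0137329101562, -147.4581756591797), (90.36549377441406, 21.8300838470459), 16.86084747314453)
block 3893 43.94586162108519 ((584.1363525390625, -203.06036376953125), (82.05390167236328, 202.23275756835938), 18.048095703125)
```

View pics/crop0.png

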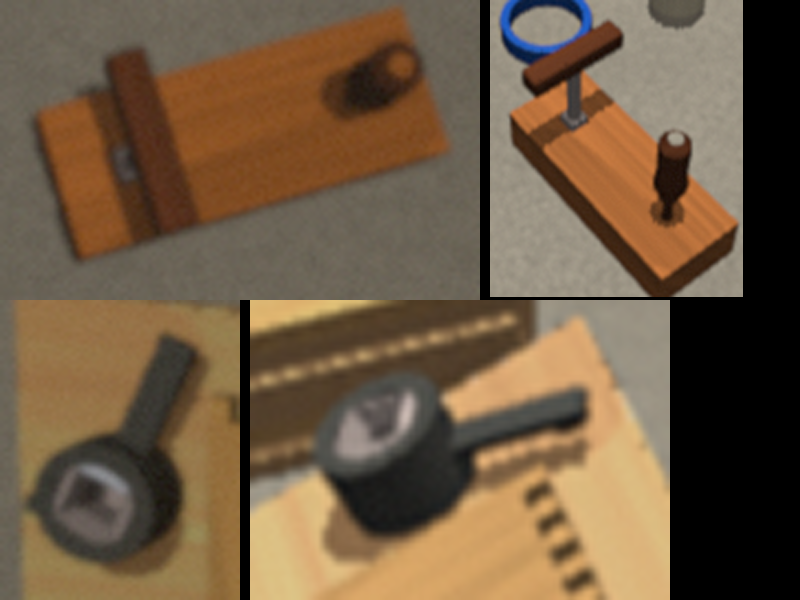

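The crop confirms it: the middle-sized key stands in the block with its bar at top 377,260. The knob (top 131,218) has a square recess, and its arm points up the slope and to the right. Next I measure the jig plane, knob axis, recess and arm.

```bash
cat > knob.py <<'E'
from h import *
def fitplane(P):
    for _ in range(8):
        c=P.mean(0); n=np.linalg.svd(P-c,full_matrices=False)[2][2]; n*=np.sign(n[2]); r=(P-c)@n
        P=P[abs(r)<max(1.5,2*np.median(abs(r)))]
    return c,n
def knob(n,S):
    W=cloud(S)
    box=((115,165,290,235) if n=="top" else (238,105,340,205))
    reg=np.zeros((480,640),bool); reg[box[1]:box[3],box[0]:box[2]] if 0 else None
    reg[box[1]:box[3] if n=="side" else 290, box[0]:box[2] if n=="side" else 235]=1
    hsv=cv2.cvtColor(S["img"],cv2.COLOR_BGR2HSV)
    wood=(hsv[...,1]>70)&(hsv[...,2]>90)
    # bare board strip: panel is 12 mm up; use pixels near the knob side (y large)
    Q=W[reg&wood&~np.isnan(W[...,2])&(W[...,1]>330)&(W[...,1]<450)&(W[...,2]>40)] 
    c,nn=fitplane(Q)
    return W,reg,c,nn
E
python3 - <<'E'
from knob import *
for n in("top","side"):
    S=load(n+"0"); W,reg,c,nn=knob(n,S)
    print(n,"plane",c,nn,"tilt",np.degrees(np.arccos(nn[2])),"dir",np.degrees(np.arctan2(-nn[1],-nn[0])))
    r=np.zeros((480,640),bool)
    if n=="top": r[170:245,100:165]=1
    else: r[95:145,255:335]=1
    H=(W-c)@nn; print(np.histogram(H[r],bins=np.arange(-5,56,3)))
    m=r&(H>36)&(H<46); P=W[m]; mm=cv2.minEnclosingCircle(np.argwhere(m)[:,::-1].astype(np.float32)); print("top face px",m.sum(),mm)
    c2,n2=fitplane(P); print("topfit",c2,n2,np.degrees(np.arccos(n2[2])),"h",np.median(H[m]))
    A=W[r&(H>18)&(H<29)]; print("arm",len(A),A.mean(0), np.median(H[r&(H>20)&(H<28)]))
    B=W[(np.isfinite(H))&(abs(W[...,2])<8)]
    # base outline
E
```

```text
top plane [628.2536295  356.89193015  83.54413341] [-0.42241109  0.03618836  0.90568166] tilt 25.084751337334986 dir -4.896627773216982
(array([ 275, 1612,  557,   39,   88,  289,  103,   36,   87,  206,   78,
         29,   57,   76,  344,  184,    8,    0,    0,    0]), array([-5, -2,  1,  4,  7, 10, 13, 16, 19, 22, 25, 28, 31, 34, 37, 40, 43,
       46, 49, 52, 55]))
top face px 573 ((128.45570373535156, 220.25315856933594), 15.785234451293945)
topfit [629.95991083 335.48454361 128.79093271] [-0.42571708  0.02767316  0.90443306] 25.25296585389036 h 39.44936616983663
arm 391 [672.2208204  311.74179282 131.68311683] 23.576513281913133
side plane [607.30325962 361.25427804  73.40053119] [-0.42012015  0.04492864  0.9063556 ] tilt 24.99351674354156 dir -6.104145460824177
(array([283, 889, 172,  66, 204, 356,  48,  37,  67, 107,  32,  37,  33,
        50, 164,  44,   0,   0,   0,   0]), array([-5, -2,  1,  4,  7, 10, 13, 16, 19, 22, 25, 28, 31, 34, 37, 40, 43,
       46, 49, 52, 55]))
top face px 226 ((280.5, 116.0), 11.80052375793457)
topfit [628.89950997 333.5093088  127.87118329] [-0.41940048  0.03443855  0.90714785] 24.885865556601225 h 38.95931941828982
arm 226 [662.68756466 309.21941217 126.95837333] 23.205646293795617
```

```bash
cat >> knob.py <<'E'
n0=np.array([-np.sin(np.radians(25))*np.cos(np.radians(-5)),-np.sin(np.radians(25))*np.sin(np.radians(-5)),np.cos(np.radians(25))])
ey=np.cross(n0,[0,0,1.]);ey/=np.linalg.norm(ey)   # level across slope
ex=np.cross(ey,n0)                                 # up slope if positive z
if ex[2]<0: ex,ey=-ex,-ey
E
python3 - <<'E'
from knob import *
print("ex",ex,"ey",ey, "n0",n0)
for n in("top","side"):
    S=load(n+"0"); W,reg,c,nn=knob(n,S); H=(W-c)@n0
    r=np.zeros((480,640),bool)
    if n=="top": r[170:245,100:165]=1
    else: r[95:145,255:335]=1
    hsv=cv2.cvtColor(S["img"],cv2.COLOR_BGR2HSV)
    o=c+40*n0
    def flat(P): return np.c_[(P-o)@ex,(P-o)@ey].astype(np.float32)
    F=flat(W[r&(H>35)&(H<45)]); cc,rad=cv2.minEnclosingCircle(F)
    print(n,"face circle",o+cc[0]*ex+cc[1]*ey,rad)
    # bright mouth mask on the plane
    fm=np.zeros((480,640),np.uint8); uv=proj(S,[o+cc[0]*ex+cc[1]*ey])[0]
    v,u=np.mgrid[:480,:640]; Q=flat(onplane(S,np.c_[u[r],v[r]],o,n0)); d=np.hypot(*(Q-cc).T)
    g=S["img"][r].astype(int).mean(1); print("val ring",np.median(g[(d>22)&(d<28)]))
    m=(d<21)&(g>75); pts=Q[m]
    R=cv2.minAreaRect(pts); print("mouth",m.sum(),o+R[0][0]*ex+R[0][1]*ey,R, "uv",uv)
    A=flat(W[r&(H>20)&(H<28)]); dd=A-cc; l=np.hypot(*dd.T); k=(l>40)&(l<95); dd=dd[k]
    vx,vy,x0,y0=cv2.fitLine(dd,cv2.DIST_HUBER,0,.01,.01)[:,0]
    print("arm ang mean",np.degrees(np.arctan2(dd[:,1].mean(),dd[:,0].mean())),"line",np.degrees(np.arctan2(vy,vx)),x0,y0,k.sum(),l[k].max())
E
```

```text
ex [ 0.90285901 -0.07898993  0.42261826] ey [ 0.08715574  0.9961947  -0.        ] n0 [-0.42101007  0.03683361  0.90630779]
top face circle [628.87382582 335.24707507 128.84702896] 30.424001693725586
val ring 55.333333333333336
mouth 234 [630.34322897 335.51112814 129.51888405] ((23.005250930786133, -21.117321014404297), (35.805320739746094, 37.61920166015625), 64.44007873535156) uv [128.36654095 221.1029628 ]
arm ang mean -22.263484692725157 line -24.125029 59.609066 -24.23884 231 88.52913692328097
side face circle [628.33165713 334.21762518 128.40284425] 31.76488494873047
val ring 78.0
mouth 118 [628.82412809 334.03654802 128.63897259] ((44.925010681152344, -25.23849105834961), (37.751197814941406, 39.693946838378906), 45.99665451049805) uv [280.07580454 115.54348811]
arm ang mean -23.860943325588647 line -19.488058 58.80016 -26.668947 104 88.09823384941903
```

Call:
send_rows --series '[{"tx": 0.427, "ty": 0.806, "tz": 0, "wx": 0, "wy": 0, "wz": -0.001, "grip": -1}, {"tx": 0.427, "ty": 0.806, "tz": 0, "wx": 0, "wy": 0, "wz": -0.001, "grip": -1}, {"tx": 0.427, "ty": 0.806, "tz": 0, "wx": 0, "wy": 0, "wz": -0.001, "grip": -1}, {"tx": 0.427, "ty": 0.806, "tz": 0, "wx": 0, "wy": 0, "wz": -0.001, "grip": -1}, {"tx": 0.427, "ty": 0.806, "tz": 0, "wx": 0, "wy": 0, "wz": -0.001, "grip": -1}, {"tx": 0.427, "ty": 0.806, "tz": 0, "wx": 0, "wy": 0, "wz": -0.001, "grip": -1}, {"tx": 0.427, "ty": 0.806, "tz": 0, "wx": 0, "wy": 0, "wz": -0.001, "grip": -1}, {"tx": 0.427, "ty": 0.806, "tz": 0, "wx": 0, "wy": 0, "wz": -0.001, "grip": -1}, {"tx": 0.427, "ty": 0.806, "tz": 0, "wx": 0, "wy": 0, "wz": -0.001, "grip": -1}, {"tx": 0.427, "ty": 0.806, "tz": 0, "wx": 0, "wy": 0, "wz": -0.001, "grip": -1}, {"tx": 0.427, "ty": 0.806, "tz": 0, "wx": 0, "wy": 0, "wz": -0.001, "grip": -1}, {"tx": 0.427, "ty": 0.806, "tz": 0, "wx": 0, "wy": 0, "wz": -0.001, "grip": -1}, {"tx": 0.427, "ty": 0.806, "tz": 0, "wx": 0, "wy": 0, "wz": -0.001, "grip": -1}, {"tx": 0.427, "ty": 0.806, "tz": 0, "wx": 0, "wy": 0, "wz": -0.001, "grip": -1}, {"tx": 0.427, "ty": 0.806, "tz": 0, "wx": 0, "wy": 0, "wz": -0.001, "grip": -1}, {"tx": 0.427, "ty": 0.806, "tz": 0, "wx": 0, "wy": 0, "wz": -0.001, "grip": -1}, {"tx": 0, "ty": 0, "tz": 0, "wx": 0, "wy": 0, "wz": 0, "grip": -1}, {"tx": 0, "ty": 0, "tz": 0, "wx": 0, "wy": 0, "wz": 0, "grip": -1}]'

```text
t: 1.9
tool_pos: [566.8, -146.2, 226.2]
tcp_rot: [-180.0, 0.0, 18.2]
wrist_force: [0.3, -1.5, -0.4]
finger_gap: 1.001
gripper_force: 0.0
```

Call:
send_rows --series '[{"tx": 0, "ty": 0, "tz": -0.4, "wx": 0, "wy": 0, "wz": -0.001, "grip": -1}, {"tx": 0, "ty": 0, "tz": -0.4, "wx": 0, "wy": 0, "wz": 0, "grip": -1}, {"tx": 0, "ty": 0, "tz": -0.4, "wx": 0, "wy": 0, "wz": 0, "grip": -1}, {"tx": 0, "ty": 0, "tz": -0.4, "wx": 0, "wy": 0, "wz": 0, "grip": -1}, {"tx": 0, "ty": 0, "tz": -0.4, "wx": 0, "wy": 0, "wz": 0, "grip": -1}, {"tx": 0, "ty": 0, "tz": -0.4, "wx": 0, "wy": 0, "wz": 0, "grip": -1}, {"tx": 0, "ty": 0, "tz": -0.4, "wx": 0, "wy": 0, "wz": 0, "grip": -1}, {"tx": 0, "ty": 0, "tz": 0, "wx": 0, "wy": 0, "wz": 0, "grip": -1}, {"tx": 0, "ty": 0, "tz": 0, "wx": 0, "wy": 0, "wz": 0, "grip": 1}, {"tx": 0, "ty": 0, "tz": 0, "wx": 0, "wy": 0, "wz": 0, "grip": 1}, {"tx": 0, "ty": 0, "tz": 0, "wx": 0, "wy": 0, "wz": 0, "grip": 1}, {"tx": 0, "ty": 0, "tz": 0, "wx": 0, "wy": 0, "wz": 0, "grip": 1}, {"tx": 0, "ty": 0, "tz": 0, "wx": 0, "wy": 0, "wz": 0, "grip": 1}, {"tx": 0, "ty": 0, "tz": 0, "wx": 0, "wy": 0, "wz": 0, "grip": 1}, {"tx": 0, "ty": 0, "tz": 0, "wx": 0, "wy": 0, "wz": 0, "grip": 1}, {"tx": 0, "ty": 0, "tz": 0, "wx": 0, "wy": 0, "wz": 0, "grip": 1}, {"tx": 0, "ty": 0, "tz": 0, "wx": 0, "wy": 0, "wz": 0, "grip": 1}]'

```text
t: 3.6
tool_pos: [566.8, -147.1, 114.6]
tcp_rot: [-180.0, 0.0, 17.8]
wrist_force: [0.7, -0.1, -0.3]
finger_gap: 0.272
gripper_force: 0.0
```

Call:
send_rows --series '[{"tx": 0, "ty": 0, "tz": 0, "wx": 0, "wy": 0, "wz": 0, "grip": 1}, {"tx": 0, "ty": 0, "tz": 0, "wx": 0, "wy": 0, "wz": 0, "grip": 1}, {"tx": 0, "ty": 0, "tz": 0, "wx": 0, "wy": 0, "wz": 0, "grip": 1}, {"tx": 0, "ty": 0, "tz": 0, "wx": 0, "wy": 0, "wz": 0, "grip": 1}, {"tx": 0, "ty": 0, "tz": 0, "wx": 0, "wy": 0, "wz": 0, "grip": 1}]'

```text
t: 4.1
tool_pos: [566.8, -147.2, 114.6]
tcp_rot: [180.0, 0.0, 17.8]
wrist_force: [-0.2, -0.7, -1.0]
finger_gap: 0.217
gripper_force: 30.0
```

Call:
send_rows --series '[{"tx": 0, "ty": 0, "tz": 0.2, "wx": 0, "wy": 0, "wz": 0, "grip": 1}, {"tx": 0, "ty": 0, "tz": 0.2, "wx": 0, "wy": 0, "wz": 0, "grip": 1}, {"tx": 0, "ty": 0, "tz": 0.3, "wx": 0, "wy": 0, "wz": 0, "grip": 1}, {"tx": 0, "ty": 0, "tz": 0.3, "wx": 0, "wy": 0, "wz": 0, "grip": 1}, {"tx": 0, "ty": 0, "tz": 0.6, "wx": 0, "wy": 0, "wz": 0, "grip": 1}, {"tx": 0, "ty": 0, "tz": 0.6, "wx": 0, "wy": 0, "wz": 0, "grip": 1}, {"tx": 0, "ty": 0, "tz": 0.6, "wx": 0, "wy": 0, "wz": 0, "grip": 1}, {"tx": 0, "ty": 0, "tz": 0.6, "wx": 0, "wy": 0, "wz": 0, "grip": 1}, {"tx": 0, "ty": 0, "tz": 0.6, "wx": 0, "wy": 0, "wz": 0, "grip": 1}, {"tx": 0, "ty": 0, "tz": 0.3, "wx": 0, "wy": 0, "wz": 0, "grip": 1}, {"tx": 0, "ty": 0, "tz": 0, "wx": 0, "wy": 0, "wz": 0, "grip": 1}]'

```text
t: 5.2
tool_pos: [567.4, -147.3, 288.7]
tcp_rot: [179.9, -0.2, 17.8]
wrist_force: [-0.3, 0.4, -2.0]
finger_gap: 0.214
gripper_force: 30.0
```

```bash
python3 - <<'E'
from plant import arm, eyes
from h import *
from knob import n0,ex,ey
from scipy.spatial.transform import Rotation as Ro
s=arm.state(); print(s["q"].round(1),s["tool_pos"],s["tcp_rot"],s["finger_gap"])
S=eyes.snapshot("side"); T=eyes.snapshot("top")
Rt=Ro.from_euler("xyz",s["tcp_rot"],degrees=True)
# predicted tip in the pictures
tip=s["tool_pos"]+Rt.apply([0,0,110-11]); shaft=s["tool_pos"]+Rt.apply([0,0,30]); print("tip pred",tip,proj(S,[tip,shaft]),proj(T,[tip]))
u,v=proj(S,[(tip+shaft)/2])[0].astype(int); im=cv2.resize(S["img"][v-75:v+75,u-100:u+100],(800,600),interpolation=cv2.INTER_CUBIC); print("crop origin",u-100,v-75)
cv2.imwrite("pics/lift.png",im); pickle.dump(S,open("side1.pkl","wb"))
# candidate goal orientation for recess: a in slope plane
for a in(67,157):
    x=np.cos(np.radians(a))*ex+np.sin(np.radians(a))*ey; G=Ro.from_matrix(np.c_[x,np.cross(-n0,x),-n0])
    rv=(G*Rt.inv()).as_rotvec(); print(a,"rotvec/2pi",rv/2/np.pi,"deg",np.degrees(np.linalg.norm(rv)),"euler",G.as_euler("xyz",degrees=True))
E
```

```text
[  9.5  20.9  -0.6 106.4   0.3  52.5 -63.5] [ 567.44457096 -147.2872702   288.74617937] [179.90411443  -0.18014605  17.75466157] 0.2142638454879002
tip pred [ 567.79153684 -147.35013844  189.74680734] [[323.45705699 235.71934657]
 [323.0772296  204.58163135]] [[382.48795115 254.8593479 ]]
crop origin 223 145
67 rotvec/2pi [-0.03256285 -0.06278239  0.12085633] deg 50.41056584126807 euler [156.76912947  -9.50479292  63.95802462]
157 rotvec/2pi [-0.08431853 -0.02661991  0.36547494] deg 135.36678140551663 euler [169.67392756  22.89366908 149.90366923]
```

View pics/lift.png

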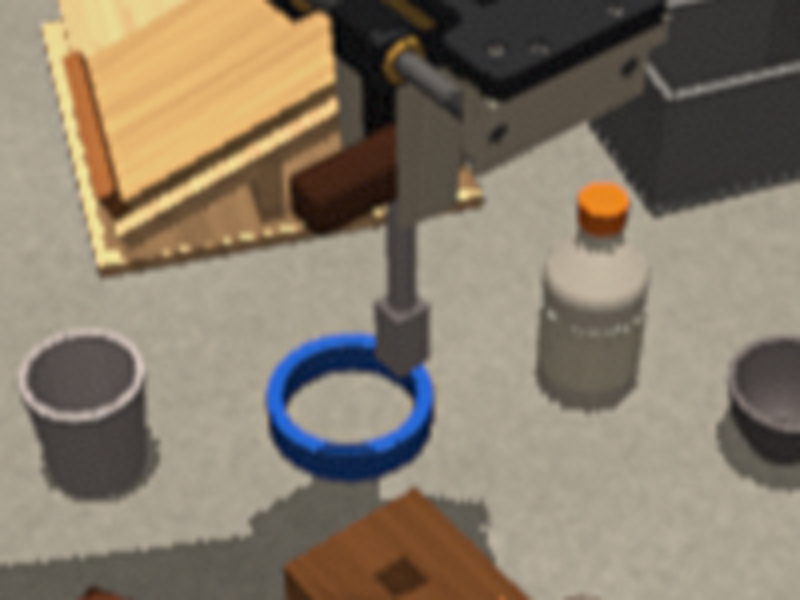

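The grip is sound: the tip sits at side px 323,237, within 2 px of the prediction. I'll carry the key above the knob and turn it to the recess orientation.

Call:
send_rows --series '[{"tx": -0.019, "ty": 0.719, "tz": 0, "wx": -0.00496, "wy": -0.00157, "wz": 0.0215, "grip": 1}, {"tx": -0.019, "ty": 0.719, "tz": 0, "wx": -0.00496, "wy": -0.00157, "wz": 0.0215, "grip": 1}, {"tx": -0.019, "ty": 0.719, "tz": 0, "wx": -0.00496, "wy": -0.00157, "wz": 0.0215, "grip": 1}, {"tx": -0.019, "ty": 0.719, "tz": 0, "wx": -0.00496, "wy": -0.00157, "wz": 0.0215, "grip": 1}, {"tx": -0.019, "ty": 0.719, "tz": 0, "wx": -0.00496, "wy": -0.00157, "wz": 0.0215, "grip": 1}, {"tx": -0.019, "ty": 0.719, "tz": 0, "wx": -0.00496, "wy": -0.00157, "wz": 0.0215, "grip": 1}, {"tx": -0.019, "ty": 0.719, "tz": 0, "wx": -0.00496, "wy": -0.00157, "wz": 0.0215, "grip": 1}, {"tx": -0.019, "ty": 0.719, "tz": 0, "wx": -0.00496, "wy": -0.00157, "wz": 0.0215, "grip": 1}, {"tx": -0.019, "ty": 0.719, "tz": 0, "wx": -0.00496, "wy": -0.00157, "wz": 0.0215, "grip": 1}, {"tx": -0.019, "ty": 0.719, "tz": 0, "wx": -0.00496, "wy": -0.00157, "wz": 0.0215, "grip": 1}, {"tx": -0.019, "ty": 0.719, "tz": 0, "wx": -0.00496, "wy": -0.00157, "wz": 0.0215, "grip": 1}, {"tx": -0.019, "ty": 0.719, "tz": 0, "wx": -0.00496, "wy": -0.00157, "wz": 0.0215, "grip": 1}, {"tx": -0.019, "ty": 0.719, "tz": 0, "wx": -0.00496, "wy": -0.00157, "wz": 0.0215, "grip": 1}, {"tx": -0.019, "ty": 0.719, "tz": 0, "wx": -0.00496, "wy": -0.00157, "wz": 0.0215, "grip": 1}, {"tx": -0.019, "ty": 0.719, "tz": 0, "wx": -0.00496, "wy": -0.00157, "wz": 0.0215, "grip": 1}, {"tx": -0.019, "ty": 0.719, "tz": 0, "wx": -0.00496, "wy": -0.00157, "wz": 0.0215, "grip": 1}, {"tx": -0.019, "ty": 0.719, "tz": 0, "wx": -0.00496, "wy": -0.00157, "wz": 0.0215, "grip": 1}, {"tx": 0, "ty": 0, "tz": 0, "wx": 0, "wy": 0, "wz": 0, "grip": 1}, {"tx": 0, "ty": 0, "tz": 0, "wx": 0, "wy": 0, "wz": 0, "grip": 1}, {"tx": 0, "ty": 0, "tz": 0, "wx": 0, "wy": 0, "wz": 0, "grip": 1}]'

```text
t: 7.3
tool_pos: [553.9, 340.3, 285.6]
tcp_rot: [169.8, 23.0, 149.8]
wrist_force: [-0.5, -1.5, -0.7]
finger_gap: 0.213
gripper_force: 30.0
```

```bash
cat > chk.py <<'E'
from plant import arm, eyes
from h import *
from knob import n0,ex,ey
from scipy.spatial.transform import Rotation as Ro
import sys
a=float(sys.argv[1]); d=float(sys.argv[2]); p=np.array([642.3,333.8,99.7])
s=arm.state(); print(s["t"],s["q"].round(1),s["tool_pos"].round(1),s["tcp_rot"].round(2),s["finger_gap"],s["wrist_force"].round(1),s["torque"].round(2))
Rt=Ro.from_euler("xyz",s["tcp_rot"],degrees=True)
x=np.cos(np.radians(a))*ex+np.sin(np.radians(a))*ey; G=Ro.from_matrix(np.c_[x,np.cross(-n0,x),-n0])
rv=(G*Rt.inv()).as_rotvec(); print("rot err /2pi",(rv/2/np.pi).round(5),np.degrees(np.linalg.norm(rv)).round(2))
tip=s["tool_pos"]+Rt.apply([0,0,99]); e=tip-p
print("tip in recess ex,ey,n:",(e@ex).round(2),(e@ey).round(2),(e@n0).round(2),"TCP move to d:",(p+(99+d)*n0-s["tool_pos"]).round(1))
E
python3 chk.py 157 50; python3 - <<'E'
from plant import arm,eyes
from h import *
from scipy.spatial.transform import Rotation as Ro
s=arm.state();tip=s["tool_pos"]+Ro.from_euler("xyz",s["tcp_rot"],degrees=True).apply([0,0,99])
out=[]
for n in("side","top"):
    S=eyes.snapshot(n); pickle.dump(S,open(n+"2.pkl","wb")); uv=proj(S,[tip])[0]; u,v=uv.astype(int); print(n,uv,"origin",u-40,v-60)
    out.append(cv2.resize(S["img"][v-60:v+60,u-40:u+40],(400,600),interpolation=cv2.INTER_CUBIC))
cv2.imwrite("pics/pre.png",np.hstack(out))
E
```

```text
7.3 [-27.   22.  -26.3 112.4  47.3  43.1 -22.9] [553.9 340.3 285.6] [169.85  23.04 149.76] 0.212704346742903 [-0.5 -1.5 -0.7] [ 0.08  0.39 -0.02]
rot err /2pi [0.00059 0.00012 0.00058] 0.3
tip in recess ex,ey,n: -1.65 -1.7 106.96 TCP move to d: [ 25.7  -1.  -50.9]
side [264.36542898  92.34190481] origin 224 32
top [110.43886128 231.32204999] origin 70 171
```

View pics/pre.png

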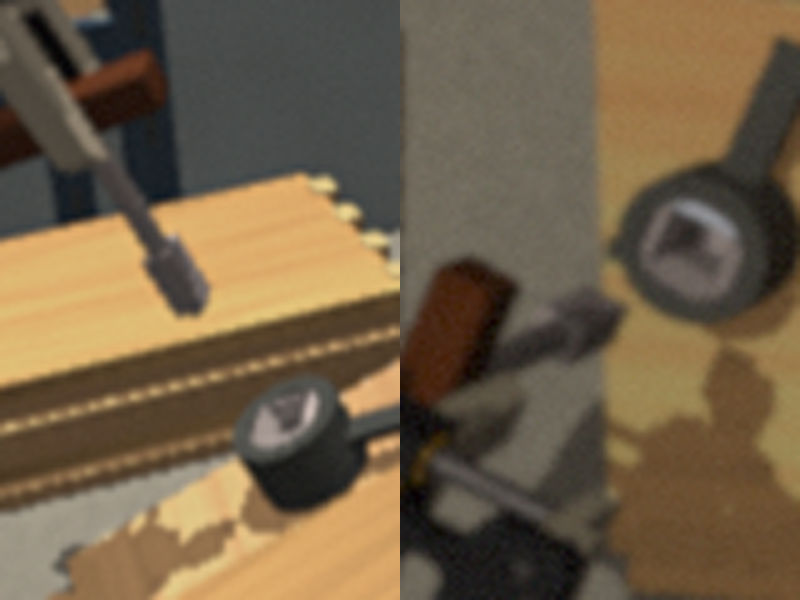

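Mouth centre is at top px 128.4,221.0 and side px 280.6,116.0, matching the computed knob centre within 0.6 px. The key tip appears about 2 px off its prediction, so I'll approach and compare the two close up.

Call:
send_rows --series '[{"tx": 0.139, "ty": -0.006, "tz": -0.277, "wx": 0.0006, "wy": 0.0001, "wz": 0.0006, "grip": 1}, {"tx": 0.139, "ty": -0.006, "tz": -0.277, "wx": 0, "wy": 0, "wz": 0, "grip": 1}, {"tx": 0.139, "ty": -0.006, "tz": -0.277, "wx": 0, "wy": 0, "wz": 0, "grip": 1}, {"tx": 0.139, "ty": -0.006, "tz": -0.277, "wx": 0, "wy": 0, "wz": 0, "grip": 1}, {"tx": 0.139, "ty": -0.006, "tz": -0.277, "wx": 0, "wy": 0, "wz": 0, "grip": 1}, {"tx": 0, "ty": 0, "tz": 0, "wx": 0, "wy": 0, "wz": 0, "grip": 1}, {"tx": 0, "ty": 0, "tz": 0, "wx": 0, "wy": 0, "wz": 0, "grip": 1}]'

```text
t: 8.1
tool_pos: [581.5, 340.7, 230.7]
tcp_rot: [169.6, 22.9, 150.1]
wrist_force: [0.2, 0.2, -0.9]
finger_gap: 0.213
gripper_force: 30.0
```

```bash
python3 chk.py 157 45; python3 - <<'E'
from plant import arm,eyes
from h import *
from knob import n0
from scipy.spatial.transform import Rotation as Ro
s=arm.state();Rt=Ro.from_euler("xyz",s["tcp_rot"],degrees=True);tip=s["tool_pos"]+Rt.apply([0,0,99]);sq=s["tool_pos"]+Rt.apply([0,0,63])
out=[]
for n in("side","top"):
    S=eyes.snapshot(n); pickle.dump(S,open(n+"3.pkl","wb")); P=proj(S,[tip,sq,np.array([642.3,333.8,99.7])+32*n0]); u,v=P[0].astype(int); print(n,"tip",P[0].round(1),"in crop",((P-[u-25,v-38]+.5)*8-.5).round(0).tolist())
    out.append(cv2.resize(S["img"][v-38:v+37,u-25:u+25],(400,600),interpolation=cv2.INTER_CUBIC))
cv2.imwrite("pics/pre2.png",np.hstack(out))
E
```

```text
8.1 [-27.7  26.9 -23.3 113.4  53.8  38.  -27.8] [581.5 340.7 230.7] [169.6   22.91 150.05] 0.21253226454315022 [ 0.2  0.2 -0.9] [0.08 0.35 0.02]
rot err /2pi [-0.00013  0.00013 -0.00049] 0.19
tip in recess ex,ey,n: 0.03 1.77 45.55 TCP move to d: [ 0.1 -1.6 -0.5]
side tip [277.4 110.8] in crop [[207.0, 314.0], [148.0, 224.0], [229.0, 349.0]]
top tip [124.4 222.6] in crop [[207.0, 312.0], [135.0, 347.0], [240.0, 301.0]]
```

View pics/pre2.png

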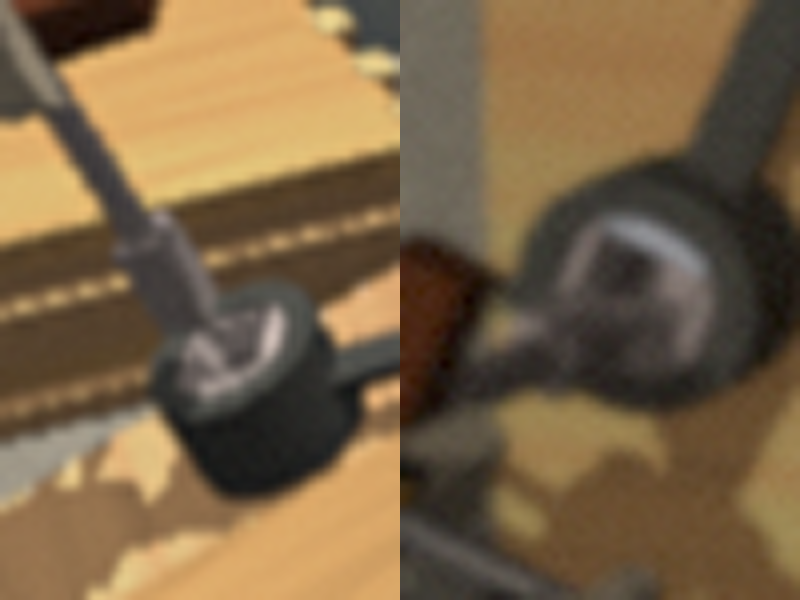

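```bash
cat > off.py <<'E'
# lateral offset of the real key axis from the predicted one, from the mid-lines seen in both views
from h import *
from knob import n0,ex,ey
from scipy.spatial.transform import Rotation as Ro
def off(views,pos,rot,names=("side","top")):
    Rt=Ro.from_euler("xyz",rot,degrees=True); z=-Rt.apply([0,0,1.]); tip=np.array(pos)-99*z
    for lo,hi in((6,20),(20,34),(40,60)):
        A=[];b=[];N=[]
        for S in views:
            W=cloud(S); D=W-tip; h=D@z; L=D-h[...,None]*z; r=np.linalg.norm(L,axis=-1)
            m=(h>lo)&(h<hi)&(r<16)
            view=cam(S)-tip; lat=np.cross(z,view); lat/=np.linalg.norm(lat)
            c=(L@lat)[m]; N.append((m.sum(),np.percentile(c,[3,97]).round(1)))
            A.append(lat); b.append(np.percentile(c,[3,97]).mean())
        A.append(z); b.append(0); o=np.linalg.solve(np.array(A),b)
        print((lo,hi),N,"off ex,ey",(o@ex).round(2),(o@ey).round(2))
E
python3 - <<'E'
from off import *
print("over knob"); off([load("side2"),load("top2")],[553.9,340.3,285.6],[169.85,23.04,149.76])
print("close"); off([load("side3"),load("top3")],[581.5,340.7,230.7],[169.6,22.91,150.05])
E
```

```text
over knob
(6, 20) [(np.int64(56), array([-14.1,   5.7])), (np.int64(54), array([-12.6,   7.6]))] off ex,ey -4.54 2.72
(20, 34) [(np.int64(56), array([-14.1,   6.5])), (np.int64(64), array([-13. ,   8.2]))] off ex,ey -4.13 2.24
(40, 60) [(np.int64(43), array([-9.5,  1.9])), (np.int64(54), array([-7.6,  3.4]))] off ex,ey -4.19 2.88
close
(6, 20) [(np.int64(44), array([-14.4,   6. ])), (np.int64(44), array([-12.7,   7.5]))] off ex,ey -4.51 2.38
(20, 34) [(np.int64(46), array([-13.7,   6.4])), (np.int64(50), array([-13. ,   7.9]))] off ex,ey -3.85 1.43
(40, 60) [(np.int64(37), array([-9.3,  1.6])), (np.int64(39), array([-7.7,  3.2]))] off ex,ey -4.16 2.52
```

```bash
python3 - <<'E'
from off import *
for n,pos,rot in(("side2",[553.9,340.3,285.6],[169.85,23.04,149.76]),("top2",[553.9,340.3,285.6],[169.85,23.04,149.76])):
    S=load(n); Rt=Ro.from_euler("xyz",rot,degrees=True); z=-Rt.apply([0,0,1.]); tip=np.array(pos)-99*z
    for h in(15,50):
        X=tip+h*z; uv=proj(S,[X,X+5*z]); a=uv[1]-uv[0]; a/=np.linalg.norm(a); nrm=np.array([-a[1],a[0]])
        t=np.arange(-14,15)*1.; q=(uv[0]+t[:,None]*nrm).astype(np.float32)
        g=cv2.remap(S["img"],q[None,:,0],q[None,:,1],cv2.INTER_LINEAR)[0]
        d=cv2.remap(S["depth"],q[None,:,0],q[None,:,1],cv2.INTER_NEAREST)[0]
        zc=(S["R"]@X+S["t"])[2]
        lat=np.cross(z,cam(S)-tip);lat/=np.linalg.norm(lat); s=(proj(S,[X+lat])[0]-uv[0])@nrm
        print(n,h,"px per mm along +lat",s.round(2),"pred",uv[0].round(1)); print(" sat",(g.max(1).astype(int)-g.min(1)).tolist()); print(" B  ",g[:,0].tolist()); print(" dep",(d-zc).round().astype(int).tolist())
E
```

```text
side2 15 px per mm along +lat 0.43 pred [261.1  87.3]
 sat [105, 107, 108, 109, 111, 113, 115, 107, 66, 16, 6, 7, 7, 7, 8, 10, 21, 65, 107, 115, 113, 113, 112, 113, 113, 114, 114, 114, 114]
 B   [117, 116, 114, 114, 113, 111, 111, 104, 83, 62, 58, 59, 59, 61, 73, 94, 103, 105, 108, 110, 111, 110, 111, 110, 110, 109, 108, 108, 106]
 dep [239, 247, 241, 253, 253, 249, 249, 253, -1, -2, -5, -7, -11, -10, -9, -7, 3, 276, 283, 279, 288, 286, 288, 293, 293, 297, 292, 302, 302]
side2 50 px per mm along +lat 0.44 pred [253.2  75.2]
 sat [110, 110, 109, 110, 109, 110, 109, 110, 114, 110, 69, 24, 6, 6, 22, 64, 98, 103, 103, 80, 59, 34, 18, 4, 3, 4, 5, 4, 3]
 B   [113, 113, 114, 114, 114, 114, 114, 115, 112, 106, 82, 63, 60, 64, 73, 89, 98, 95, 94, 78, 69, 59, 61, 70, 75, 75, 74, 73, 75]
 dep [320, 313, 319, 324, 325, 329, 329, 334, 335, 341, -6, -5, -6, -6, -5, -1, 353, 357, 362, 908, 909, 909, 1437, 1444, 1457, 1447, 1458, 1467, 1452]
top2 15 px per mm along +lat 0.59 pred [106.2 233.4]
 sat [68, 66, 63, 60, 53, 43, 31, 19, 10, 6, 5, 8, 10, 9, 10, 10, 10, 11, 14, 18, 19, 21, 20, 21, 20, 19, 19, 19, 19]
 B   [86, 84, 82, 81, 81, 77, 63, 45, 33, 35, 38, 41, 44, 45, 46, 51, 60, 64, 71, 78, 86, 90, 92, 91, 90, 90, 90, 90, 89]
 dep [143, 141, 143, 144, 141, 214, 214, 0, -3, -10, -14, -16, -15, -13, -13, -10, -11, -9, -7, -5, 219, 217, 218, 218, 218, 216, 216, 219, 219]
top2 50 px per mm along +lat 0.61 pred [ 95.7 238.5]
 sat [20, 19, 21, 19, 19, 19, 21, 20, 19, 13, 10, 8, 8, 11, 10, 10, 14, 16, 19, 19, 18, 18, 14, 16, 20, 23, 27, 31, 24]
 B   [89, 89, 88, 88, 85, 86, 85, 87, 80, 69, 49, 36, 39, 40, 45, 55, 68, 82, 89, 89, 83, 69, 54, 32, 14, 10, 16, 16, 34]
 dep [240, 244, 241, 243, 246, 246, 242, 243, 246, 245, -5, -6, -6, -7, -4, -8, -5, 245, 249, 249, 249, 249, -60, -61, -66, -66, -70, -68, -64]
```

Colour and depth agree: the real key sits about (-4.2, +2.1) mm in slope axes from its prediction, with no tilt. I'll correct by (+3.5, -4.2, +1.8) mm and recheck.

Call:
send_rows --series '[{"tx": 0.044, "ty": -0.052, "tz": 0.022, "wx": 0, "wy": 0, "wz": -0.0005, "grip": 1}, {"tx": 0.044, "ty": -0.052, "tz": 0.022, "wx": 0, "wy": 0, "wz": 0, "grip": 1}, {"tx": 0, "ty": 0, "tz": 0, "wx": 0, "wy": 0, "wz": 0, "grip": 1}, {"tx": 0, "ty": 0, "tz": 0, "wx": 0, "wy": 0, "wz": 0, "grip": 1}]'

```text
t: 8.6
tool_pos: [585.3, 336.3, 233.3]
tcp_rot: [169.5, 22.9, 149.8]
wrist_force: [-0.4, 0.6, -1.8]
finger_gap: 0.209
gripper_force: 30.0
```

```bash
python3 chk.py 157 32; python3 - <<'E'
from plant import arm,eyes
from off import *
s=arm.state(); V=[eyes.snapshot("side"),eyes.snapshot("top")]
off(V,s["tool_pos"],s["tcp_rot"])
tip=np.array([642.3,333.8,99.7])+32*n0
o=[]
for n,S in zip("st",V):
    pickle.dump(S,open({"s":"side","t":"top"}[n]+"4.pkl","wb"))
    u,v=proj(S,[tip])[0].astype(int); o.append(cv2.resize(S["img"][v-38:v+37,u-25:u+25],(400,600),interpolation=cv2.INTER_CUBIC))
cv2.imwrite("pics/pre3.png",np.hstack(o))
E
```

```text
8.6 [-27.2  26.7 -23.3 113.3  53.5  38.  -27.2] [585.3 336.3 233.3] [169.53  22.95 149.82] 0.20944190007797173 [-0.4  0.6 -1.8] [ 0.05  0.42 -0.  ]
rot err /2pi [-2.4e-04  3.1e-04  9.0e-05] 0.14
tip in recess ex,ey,n: 4.98 -2.35 46.14 TCP move to d: [  1.8   2.3 -14.8]
(6, 20) [(np.int64(46), array([-14.1,   5.8])), (np.int64(47), array([-13.6,   7. ]))] off ex,ey -4.2 0.53
(20, 34) [(np.int64(55), array([-13.9,   6.2])), (np.int64(49), array([-12.7,   7.5]))] off ex,ey -4.05 1.69
(40, 60) [(np.int64(37), array([-9.1,  1.9])), (np.int64(40), array([-8. ,  2.7]))] off ex,ey -3.76 1.16
```

View pics/pre3.png

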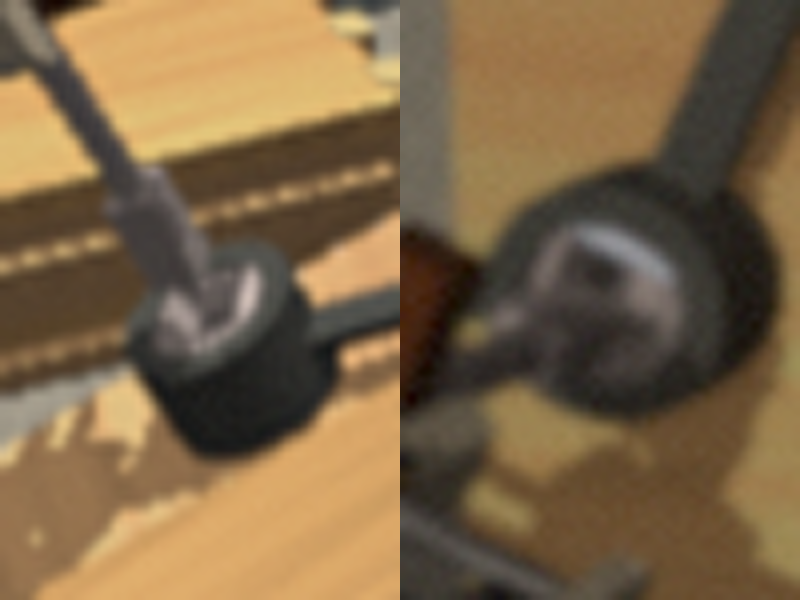

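Axis lines in both views now run into the mouth centre (side about 210,310; top about 615,310 in the crop). I'll descend along the axis.

Call:
send_rows --series '[{"tx": 0.036, "ty": 0.005, "tz": -0.094, "wx": 0, "wy": 0, "wz": 0, "grip": 1}, {"tx": 0.036, "ty": 0.005, "tz": -0.094, "wx": 0, "wy": 0, "wz": 0, "grip": 1}, {"tx": 0.036, "ty": 0.005, "tz": -0.094, "wx": 0, "wy": 0, "wz": 0, "grip": 1}, {"tx": 0.042, "ty": -0.004, "tz": -0.091, "wx": 0, "wy": 0, "wz": 0, "grip": 1}, {"tx": 0.042, "ty": -0.004, "tz": -0.091, "wx": 0, "wy": 0, "wz": 0, "grip": 1}, {"tx": 0.042, "ty": -0.004, "tz": -0.091, "wx": 0, "wy": 0, "wz": 0, "grip": 1}, {"tx": 0, "ty": 0, "tz": 0, "wx": 0, "wy": 0, "wz": 0, "grip": 1}, {"tx": 0, "ty": 0, "tz": 0, "wx": 0, "wy": 0, "wz": 0, "grip": 1}]'

```text
t: 9.5
tool_pos: [594.6, 336.9, 210.8]
tcp_rot: [169.5, 22.9, 149.9]
wrist_force: [0.7, 0.6, -1.4]
finger_gap: 0.21
gripper_force: 30.0
```

```bash
python3 chk.py 157 0
```

```text
9.5 [-27.8  28.7 -21.9 113.6  56.3  36.2 -29.6] [594.6 336.9 210.8] [169.54  22.92 149.86] 0.210380550605042 [ 0.7  0.6 -1.4] [0.4  0.23 0.17]
rot err /2pi [-2.6e-04  2.5e-04 -2.0e-05] 0.13
tip in recess ex,ey,n: 3.74 -0.89 21.86 TCP move to d: [  6.    0.5 -21.3]
```

Call:
send_rows --series '[{"tx": 0.032, "ty": -0.003, "tz": -0.068, "wx": 0, "wy": 0, "wz": 0, "grip": 1}, {"tx": 0.032, "ty": -0.003, "tz": -0.068, "wx": 0, "wy": 0, "wz": 0, "grip": 1}, {"tx": 0.032, "ty": -0.003, "tz": -0.068, "wx": 0, "wy": 0, "wz": 0, "grip": 1}, {"tx": 0, "ty": 0, "tz": 0, "wx": 0, "wy": 0, "wz": 0, "grip": 1}]'

```text
t: 9.9
tool_pos: [598.6, 337.0, 202.5]
tcp_rot: [169.5, 22.9, 149.9]
wrist_force: [1.7, 4.1, -1.7]
finger_gap: 0.216
gripper_force: 30.0
```

```bash
python3 chk.py 157 0
```

```text
9.9 [-27.9  29.5 -21.4 113.6  57.3  35.4 -30.4] [598.6 337.  202.5] [169.5   22.91 149.87] 0.21623583706037489 [ 1.7  4.1 -1.7] [ 1.32 -0.13  0.54]
rot err /2pi [-0.00037  0.00027 -0.00011] 0.17
tip in recess ex,ey,n: 3.87 -0.4 12.67 TCP move to d: [  2.    0.5 -13.1]
```

Call:
send_rows --series '[{"tx": 0.032, "ty": 0.015, "tz": -0.068, "wx": 0, "wy": 0, "wz": 0, "grip": 1}, {"tx": 0.032, "ty": 0.005, "tz": -0.068, "wx": 0, "wy": 0, "wz": 0, "grip": 1}, {"tx": 0.032, "ty": -0.003, "tz": -0.068, "wx": 0, "wy": 0, "wz": 0, "grip": 1}, {"tx": 0, "ty": 0, "tz": 0, "wx": 0, "wy": 0, "wz": 0, "grip": 1}]'

```text
t: 10.3
tool_pos: [602.5, 336.9, 193.9]
tcp_rot: [169.6, 22.9, 149.9]
wrist_force: [2.5, 3.8, -3.1]
finger_gap: 0.211
gripper_force: 30.0
```

```bash
python3 chk.py 157 0
```

```text
10.3 [-28.2  30.3 -20.8 113.6  58.3  34.9 -31.3] [602.5 336.9 193.9] [169.57  22.92 149.85] 0.21149046129272778 [ 2.5  3.8 -3.1] [ 1.24 -0.32  0.62]
rot err /2pi [-1.9e-04  2.0e-04  3.0e-05] 0.1
tip in recess ex,ey,n: 3.74 -0.3 3.29 TCP move to d: [-1.8  0.6 -4.5]
```

Call:
send_rows --series '[{"tx": 0.021, "ty": 0.004, "tz": -0.045, "wx": 0, "wy": 0, "wz": 0, "grip": 1}, {"tx": 0.021, "ty": 0.004, "tz": -0.045, "wx": 0, "wy": 0, "wz": 0, "grip": 1}, {"tx": 0, "ty": 0, "tz": 0, "wx": 0, "wy": 0, "wz": 0, "grip": 1}]'

```text
t: 10.6
tool_pos: [603.6, 337.2, 191.5]
tcp_rot: [169.6, 23.0, 149.8]
wrist_force: [-3.7, 1.5, 7.9]
finger_gap: 0.213
gripper_force: 30.0
```

```bash
python3 chk.py 157 0
```

```text
10.6 [-28.3  30.5 -20.6 113.6  58.7  34.7 -31.7] [603.6 337.2 191.5] [169.56  22.98 149.84] 0.21286631219900295 [-3.7  1.5  7.9] [0.49 0.15 0.16]
rot err /2pi [-1.4e-04  3.5e-04  5.0e-05] 0.14
tip in recess ex,ey,n: 3.84 0.1 0.62 TCP move to d: [-3.   0.2 -2.1]
```

The key bottoms at about 9 N axial force and d of about 0.6 mm, so it is home. I'll start the clockwise turn in parts, watching the forces.

Call:
send_rows --series '[{"tx": -0.005, "ty": -0.003, "tz": -0.002, "wx": 0.0078, "wy": -0.0007, "wz": -0.0169, "grip": 1}, {"tx": -0.005, "ty": -0.003, "tz": -0.002, "wx": 0.0078, "wy": -0.0007, "wz": -0.0169, "grip": 1}, {"tx": -0.005, "ty": -0.003, "tz": -0.002, "wx": 0.0078, "wy": -0.0007, "wz": -0.0169, "grip": 1}, {"tx": 0, "ty": 0, "tz": 0, "wx": 0, "wy": 0, "wz": 0, "grip": 1}]'

```text
t: 11.0
tool_pos: [603.1, 336.9, 191.3]
tcp_rot: [162.1, 18.0, 128.8]
wrist_force: [-3.0, 1.1, 7.8]
finger_gap: 0.215
gripper_force: 30.0
```

```bash
python3 chk.py 137 0; python3 - <<'E'
from off import *
S=load("side1"); pos=np.array([567.44,-147.29,288.75]); Rt=Ro.from_euler("xyz",[179.9,-.18,17.75],degrees=True); z=-Rt.apply([0,0,1.]); tip=pos-99*z
W=cloud(S);D=W-tip;h=D@z;L=D-h[...,None]*z;lat=np.cross(z,cam(S)-tip);lat/=np.linalg.norm(lat)
for lo,hi in((6,20),(20,34),(40,60)):
    m=(h>lo)&(h<hi)&(np.linalg.norm(L,axis=-1)<16); c=(L@lat)[m]; print(lat.round(2),np.percentile(c,[3,97]).round(1))
E
```

```text
11.0 [-31.1  30.  -16.6 113.9  56.8  32.9 -50.5] [603.1 336.9 191.3] [162.14  18.01 128.76] 0.21509078872952928 [-3.   1.1  7.8] [0.49 0.14 0.16]
rot err /2pi [-0.00036  0.00047  0.00099] 0.42
tip in recess ex,ey,n: 3.34 -0.39 0.67 TCP move to d: [-2.5  0.6 -1.9]
[ 0.94 -0.33  0.  ] [-10.4  10.7]
[ 0.94 -0.33  0.  ] [-10.1  10.7]
[ 0.94 -0.33  0.  ] [-5.1  4.4]
```

Call:
send_rows --series '[{"tx": -0.005, "ty": -0.003, "tz": -0.003, "wx": 0.0078, "wy": -0.0007, "wz": -0.0169, "grip": 1}, {"tx": -0.005, "ty": -0.003, "tz": -0.003, "wx": 0.0078, "wy": -0.0007, "wz": -0.0169, "grip": 1}, {"tx": -0.005, "ty": -0.003, "tz": -0.003, "wx": 0.0078, "wy": -0.0007, "wz": -0.0169, "grip": 1}, {"tx": -0.005, "ty": -0.003, "tz": -0.003, "wx": 0.0078, "wy": -0.0007, "wz": -0.0169, "grip": 1}, {"tx": 0, "ty": 0, "tz": 0, "wx": 0, "wy": 0, "wz": 0, "grip": 1}]'

```text
t: 11.5
tool_pos: [602.2, 336.8, 190.9]
tcp_rot: [156.2, 8.4, 103.0]
wrist_force: [-2.7, 1.8, 7.2]
finger_gap: 0.213
gripper_force: 30.0
```

```bash
python3 chk.py 110 0
```

```text
11.5 [-35.1  29.6 -10.9 114.2  53.6  30.5 -74.8] [602.2 336.8 190.9] [156.2    8.36 103.01] 0.21324490264730928 [-2.7  1.8  7.2] [0.59 0.19 0.27]
rot err /2pi [6.0e-05 4.1e-04 6.2e-04] 0.27
tip in recess ex,ey,n: 2.4 -0.71 0.63 TCP move to d: [-1.6  0.7 -1.5]
```

Call:
send_rows --series '[{"tx": -0.005, "ty": -0.003, "tz": -0.003, "wx": 0.0078, "wy": -0.0007, "wz": -0.0169, "grip": 1}, {"tx": -0.005, "ty": -0.003, "tz": -0.003, "wx": 0.0078, "wy": -0.0007, "wz": -0.0169, "grip": 1}, {"tx": -0.005, "ty": -0.003, "tz": -0.003, "wx": 0.0078, "wy": -0.0007, "wz": -0.0169, "grip": 1}, {"tx": 0, "ty": 0, "tz": 0, "wx": 0, "wy": 0, "wz": 0, "grip": 1}]'

```text
t: 11.9
tool_pos: [601.9, 336.9, 190.7]
tcp_rot: [154.9, -0.0, 84.7]
wrist_force: [-2.8, 3.7, 7.2]
finger_gap: 0.215
gripper_force: 30.0
```

```bash
python3 chk.py 90 0;  cat > arm.py <<'E'
from plant import eyes
from off import *
p=np.array([642.3,333.8,99.7])
for n in("top","side"):
    S=eyes.snapshot(n); pickle.dump(S,open(n+"5.pkl","wb")); D=cloud(S)-(p-8*n0); H=D@n0; X=D@ex;Y=D@ey; l=np.hypot(X,Y)
    hsv=cv2.cvtColor(S["img"],cv2.COLOR_BGR2HSV)
    m=(H>18)&(H<29)&(l>40)&(l<86)&(hsv[...,1]<90)&(hsv[...,2]<110)
    if m.sum()>30: print(n,m.sum(),"arm angle",np.degrees(np.arctan2(np.median(Y[m]),np.median(X[m]))),"H",np.median(H[m]),"line",np.degrees(np.arctan(np.polyfit(Y[m],X[m],1)[0])))
E
python3 arm.py
```

```text
11.9 [-38.3  29.4  -6.4 114.4  50.7  28.5 -92.4] [601.9 336.9 190.7] [ 1.5488e+02 -2.0000e-02  8.4660e+01] 0.21452456488149071 [-2.8  3.7  7.2] [0.81 0.04 0.39]
rot err /2pi [-3.0e-05  3.5e-04  9.4e-04] 0.36
tip in recess ex,ey,n: 1.94 -0.66 0.63 TCP move to d: [-1.3  0.6 -1.3]
top 188 arm angle -79.69579046630308 H 23.910925961482697 line -7.049375834398041
side 79 arm angle -81.00637225734923 H 23.35361591413369 line -6.34199332709879
```

Call:
send_rows --series '[{"tx": -0.003, "ty": 0.01, "tz": -0.002, "wx": 0.0039, "wy": -0.0003, "wz": -0.0084, "grip": 1}, {"tx": -0.003, "ty": 0.005, "tz": -0.002, "wx": 0.0039, "wy": -0.0003, "wz": -0.0084, "grip": 1}, {"tx": 0, "ty": 0, "tz": 0, "wx": 0.0039, "wy": -0.0003, "wz": -0.0084, "grip": 1}, {"tx": 0, "ty": 0, "tz": 0, "wx": 0, "wy": 0, "wz": 0, "grip": 1}]'

```text
t: 12.4
tool_pos: [601.7, 337.2, 190.6]
tcp_rot: [155.3, -4.2, 75.7]
wrist_force: [-3.2, 2.0, 8.8]
finger_gap: 0.214
gripper_force: 30.0
```

```bash
python3 chk.py 80 0; python3 arm.py
```

```text
12.4 [ -39.9   29.3   -4.1  114.4   48.9   27.7 -100.7] [601.7 337.2 190.6] [155.28  -4.17  75.66] 0.2142005728074372 [-3.2  2.   8.8] [ 0.62 -0.01  0.38]
rot err /2pi [0.00014 0.00011 0.00073] 0.27
tip in recess ex,ey,n: 1.6 -0.41 0.6 TCP move to d: [-1.1  0.2 -1.2]
top 174 arm angle -88.31429871666181 H 23.721402141538434 line -1.0267708474859607
side 78 arm angle -89.38951145852907 H 23.4408462587608 line -0.567181207172593
```

Call:
send_rows --series '[{"tx": 0, "ty": 0, "tz": 0, "wx": 0.0039, "wy": -0.0003, "wz": -0.0084, "grip": 1}, {"tx": 0, "ty": 0, "tz": 0, "wx": 0, "wy": 0, "wz": 0, "grip": 1}, {"tx": 0, "ty": 0, "tz": 0, "wx": 0, "wy": 0, "wz": 0, "grip": 1}, {"tx": 0, "ty": 0, "tz": 0, "wx": 0, "wy": 0, "wz": 0, "grip": 1}]'

```text
t: 12.9
tool_pos: [601.6, 337.2, 190.5]
tcp_rot: [155.6, -5.5, 72.8]
wrist_force: [-2.9, 2.3, 9.3]
finger_gap: 0.215
gripper_force: 30.1
```

```bash
python3 chk.py 77 0; python3 arm.py
```

```text
12.9 [ -40.4   29.3   -3.3  114.5   48.3   27.4 -103.4] [601.6 337.2 190.5] [155.56  -5.48  72.75] 0.21522289414237866 [-2.9  2.3  9.3] [0.49 0.06 0.62]
rot err /2pi [-7.00e-05  4.00e-05  1.19e-03] 0.43
tip in recess ex,ey,n: 1.43 -0.48 0.58 TCP move to d: [-1.   0.3 -1.1]
top 173 arm angle -88.1038939876725 H 23.684527130732043 line 0.27156073058513847
side 77 arm angle -89.68651613320282 H 23.506025887514255 line 0.3191308776886687
```

At the stop: the arm is level (line angle about 0°) and the torque has risen. I'll relax slightly, open and retreat along the axis.

Call:
send_rows --series '[{"tx": 0, "ty": 0, "tz": 0, "wx": -0.0025, "wy": 0.0002, "wz": 0.0055, "grip": 1}, {"tx": 0, "ty": 0, "tz": 0, "wx": 0, "wy": 0, "wz": 0, "grip": 0.3}, {"tx": 0, "ty": 0, "tz": 0, "wx": 0, "wy": 0, "wz": 0, "grip": 0}, {"tx": 0, "ty": 0, "tz": 0, "wx": 0, "wy": 0, "wz": 0, "grip": -0.3}, {"tx": 0, "ty": 0, "tz": 0, "wx": 0, "wy": 0, "wz": 0, "grip": -0.5}, {"tx": 0, "ty": 0, "tz": 0, "wx": 0, "wy": 0, "wz": 0, "grip": -0.5}, {"tx": 0, "ty": 0, "tz": 0, "wx": 0, "wy": 0, "wz": 0, "grip": -0.5}, {"tx": 0, "ty": 0, "tz": 0, "wx": 0, "wy": 0, "wz": 0, "grip": -0.5}, {"tx": 0, "ty": 0, "tz": 0, "wx": 0, "wy": 0, "wz": 0, "grip": -0.5}, {"tx": 0, "ty": 0, "tz": 0, "wx": 0, "wy": 0, "wz": 0, "grip": -0.5}]'

```text
t: 14.0
tool_pos: [601.7, 336.7, 189.7]
tcp_rot: [155.4, -4.6, 74.7]
wrist_force: [-1.3, -0.2, 0.2]
finger_gap: 0.746
gripper_force: 0.0
```

Retreating 100 mm along the axis.

Call:
send_rows --series '[{"tx": -0.105, "ty": 0.009, "tz": 0.227, "wx": 0, "wy": 0, "wz": 0, "grip": -0.5}, {"tx": -0.105, "ty": 0.009, "tz": 0.227, "wx": 0, "wy": 0, "wz": 0, "grip": -0.5}, {"tx": -0.105, "ty": 0.009, "tz": 0.227, "wx": 0, "wy": 0, "wz": 0, "grip": -0.5}, {"tx": -0.105, "ty": 0.009, "tz": 0.227, "wx": 0, "wy": 0, "wz": 0, "grip": -0.5}, {"tx": -0.21, "ty": 0.018, "tz": 0.454, "wx": 0, "wy": 0, "wz": 0, "grip": -0.5}, {"tx": -0.21, "ty": 0.018, "tz": 0.454, "wx": 0, "wy": 0, "wz": 0, "grip": -0.5}, {"tx": -0.21, "ty": 0.018, "tz": 0.454, "wx": 0, "wy": 0, "wz": 0, "grip": -0.5}, {"tx": 0, "ty": 0, "tz": 0, "wx": 0, "wy": 0, "wz": 0, "grip": -0.5}, {"tx": 0, "ty": 0, "tz": 0, "wx": 0, "wy": 0, "wz": 0, "grip": -0.5}, {"tx": 0, "ty": 0, "tz": 0, "wx": 0, "wy": 0, "wz": 0, "grip": -0.5}]'

```text
t: 15.0
tool_pos: [559.7, 339.8, 279.9]
tcp_rot: [155.4, -4.5, 74.7]
wrist_force: [0.4, -0.7, 0.0]
finger_gap: 0.75
gripper_force: 0.0
```

```bash
python3 arm.py; python3 - <<'E'
from off import *
p=np.array([642.3,333.8,99.7])
o=[]
for n in("side","top"):
    S=load(n+"5"); D=cloud(S)-p; H=D@n0; L=np.stack([D@ex,D@ey],-1); r=np.linalg.norm(L,axis=-1)
    for lo,hi in((36,60),(60,95)):
        m=(H>lo)&(H<hi)&(r<22); print(n,lo,m.sum(),"axis at",np.median(L[m],axis=0).round(1))
    m=(H>90)&(H<135)&(r<60); print("bar top h",np.percentile(H[m],[50,90,97]).round(1),m.sum())
    u,v=proj(S,[p+70*n0])[0].astype(int); u0=max(u-50,0);v0=max(v-75,0); o.append(cv2.resize(S["img"][v0:v0+150,u0:u0+100],(400,600),interpolation=cv2.INTER_CUBIC))
cv2.imwrite("pics/end.png",np.hstack(o))
E
```

```text
top 177 arm angle -88.25268102421113 H 23.669472771242024 line -2.8124478611711163
side 79 arm angle -89.72289414528777 H 23.06488940805413 line -0.7523527005512929
side 36 51 axis at [-3.6 -2.1]
side 60 46 axis at [-8.  -1.2]
bar top h [118.  120.5 121.2] 240
top 36 63 axis at [-0.2 -1.4]
top 60 66 axis at [-5.2 -0. ]
bar top h [118.1 120.7 121.8] 709
```

View pics/end.png

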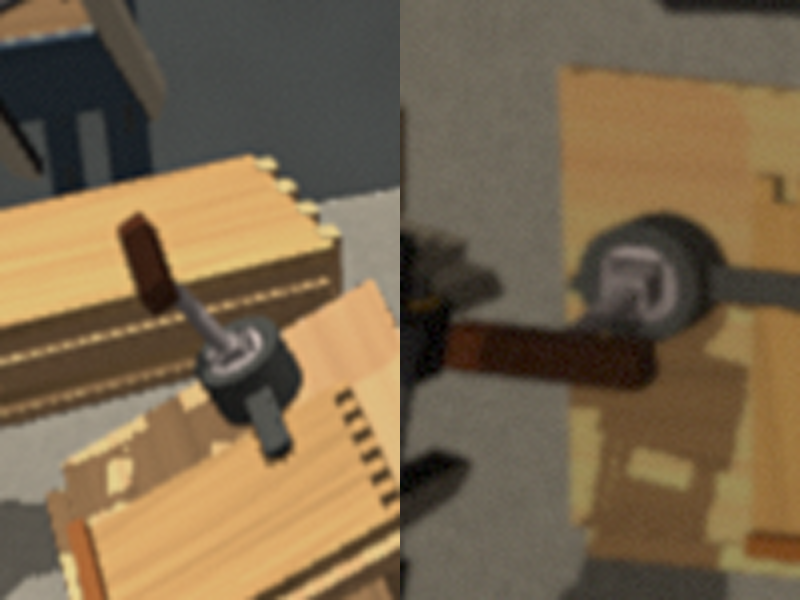

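The arm (side 270,440) lies across the panel and the key stands in the knob with the gripper clear. I'll check its lean from the bar's centre before handing in.

```bash
python3 - <<'E'
from off import *
p=np.array([642.3,333.8,99.7])
for n in("side","top"):
    S=load(n+"5"); D=cloud(S)-p; H=D@n0; L=np.stack([D@ex,D@ey],-1)
    hsv=cv2.cvtColor(S["img"],cv2.COLOR_BGR2HSV); m=(H>112)&(H<128)&(np.linalg.norm(L,axis=-1)<65)&(hsv[...,1]>90)
    P=(D[m]-D[m].mean(0)); top=L[m&(H>115)]; R=cv2.minAreaRect(L[m].astype(np.float32)); print(n,m.sum(),R)
    A=np.c_[L[m],np.ones(m.sum())]; print(" H slope over ex,ey",np.linalg.lstsq(A[H[m]>116],H[m][H[m]>116],rcond=None)[0].round(3))
E
```

```text
side 182 ((-15.86943531036377, 2.3341064453125), (20.483572006225586, 91.84615325927734), 0.39077576994895935)
 H slope over ex,ey [ 6.40000e-02 -1.00000e-02  1.20016e+02]
top 560 ((-14.131880760192871, 3.013561248779297), (21.099407196044922, 88.3608169555664), 0.015203961171209812)
 H slope over ex,ey [ 6.40000e-02 -1.20000e-02  1.19859e+02]
```

The bar's offset is about 15 mm at 118 mm height, a lean of about 0.13 rad, under the 0.22 limit. The bar top at about 120 mm shows the key is seated.

```bash
python3 -c "
from plant import job
print(job.finish_job())"
```

```text
the job is handed in; nothing more can be done
None
```

The job is handed in, with no verdict returned: by my last measurements the key is fully home in the knob and released, leaning about 0.13 rad (limit 0.22), the clamp arm is at its stop across the panel, and the gripper is clear.

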